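# Shift the snap press selector to yellow

### The job

The snap press is to run yellow snaps next. With the fingertips, push the red selector lever out of its rest slot and through the gate until it is fully home in the slot marked by the yellow tile; do not let it go into any of the other three marked slots, and leave it there. Only push it, without forcing or gripping it, and leave the punch die, the oil bottle and the snap bin alone.

Things in the scene. Friction and masses are not known exactly. Their poses are not given: they have to be found in the camera images.
- gate: Fixed stroke selector: black housing, 200 mm (its x) by 160 mm (its y; 196 mm over the red feet, 8 mm high), with a level aluminium gate plate on top, top face 70 mm above the bench. Origin: centre of its underside; x points away from the robot at yaw 0, z up. Slots in the plate are 18 mm wide, the lever's rod 12 mm thick: it has 3 mm of play either side and is stopped by the walls.
- channel (a point): Middle of the cross channel, at the plate's top face over the gate's origin. Axes as the gate. Rod positions from here: the channel runs along y from -45 to +45 mm; at each end of it one marked slot runs to x = +45 mm and another to x = -45 mm (four in all). A rod pushed to an end of the channel stands in line with the two slots there.
- rest_end (a point): Where the rod's axis stands at the closed end of the unmarked rest slot, which runs at y = 0 from the cross channel to x = -45 mm only; opposite its mouth the channel has a plain wall, which stops the lever. At the plate's top face, axes as the gate.
- handle (a point): Middle of the red handle on top of the lever: upright round grip 26 mm across, tapered ends, 94 to 162 mm above the bench with the lever upright (this point 130 mm). The lever pivots about a point 150 mm below the bench under the gate's centre, so the handle moves 1.3 times as far as the rod in the plate (58 for 45 mm) and leans up to 0.21 rad. It moves with 2 to 4 N and stays where left.
- rod (a point): Point on the axis of the lever's rod where it passes the gate plate (66 mm above the bench with the lever upright).
- fore_aft (a joint): Lean of the lever along the gate's x, rad: 0 in the cross channel, about +0.205 at the end of a slot at +x, about -0.205 at the end of a slot at -x. It starts in the rest slot, somewhere from -0.20 to -0.12.
- sideways (a joint): Lean of the lever along the gate's y, rad: 0 in line with the rest slot, about +0.205 at the +y end of the cross channel and -0.205 at its -y end.
- tile_yellow: 28 x 50 x 2 mm black plate, long side along the gate's y, fixed on the gate plate, with a yellow snap-button cap 22 mm across in its middle and two yellow bars. Origin: centre of its underside. It marks the slot whose closed end points at it: the rod at that end stands 35 mm from the tile's centre (along the gate's x). Which of the four corners it is at changes from run to run.
- tile_white: 28 x 50 x 2 mm black plate, long side along the gate's y, fixed on the gate plate, with a white snap-button cap 22 mm across in its middle and two white bars. Origin: centre of its underside. It marks the slot whose closed end points at it: the rod at that end stands 35 mm from the tile's centre (along the gate's x). Which of the four corners it is at changes from run to run.
- tile_blue: 28 x 50 x 2 mm black plate, long side along the gate's y, fixed on the gate plate, with a blue snap-button cap 22 mm across in its middle and two blue bars. Origin: centre of its underside. It marks the slot whose closed end points at it: the rod at that end stands 35 mm from the tile's centre (along the gate's x). Which of the four corners it is at changes from run to run.
- tile_green: 28 x 50 x 2 mm black plate, long side along the gate's y, fixed on the gate plate, with a green snap-button cap 22 mm across in its middle and two green bars. Origin: centre of its underside. It marks the slot whose closed end points at it: the rod at that end stands 35 mm from the tile's centre (along the gate's x). Which of the four corners it is at changes from run to run.
- die: Loose steel punch die (bystander), 40 mm across at the foot, stem 24 mm across, 50 mm high. Origin: centre of its underside.
- oil: Loose clear oil bottle with red cap (bystander), 44 mm across, 85 mm high. Origin: centre of its underside.
- snap_bin: Loose clear open bin of snaps (bystander), 120 x 90 x 35 mm. Origin: centre of its underside.

How it is judged:
At the end, for the whole second after the job is handed in: The lever's rod is within 7 mm of the end of the slot marked by the yellow tile (rod axis at the plate less than 42 mm from the tile's centre; 35 mm is fully home), at rest, and the die, the oil bottle and the snap bin are within 20 mm of where they started (horizontal distance between rod and tile_yellow below 0.042 m and velocity of joint fore_aft between -0.05 and 0.05 rad/s and distance of each of die, oil, snap_bin from where it was at the start of the episode below 0.02 m); the robot touches nothing.
It fails at once if the lever goes more than 25 mm into a slot marked with another colour (horizontal distance between rod and tile_white below 0.055 m or horizontal distance between rod and tile_blue below 0.055 m or horizontal distance between rod and tile_green below 0.055 m).
It fails at once if the lever is gripped or forced: the robot's contact with it exceeds 35 N (contact force between any of the fingers, the arm and sideways above 35 N).
It fails at once if the die is pushed or lifted more than 20 mm from its place (distance of die from where it was at the start of the episode above 0.02 m).
It fails at once if the oil is pushed or lifted more than 20 mm from its place (distance of oil from where it was at the start of the episode above 0.02 m).
It fails at once if the snap_bin is pushed or lifted more than 20 mm from its place (distance of snap_bin from where it was at the start of the episode above 0.02 m).
It also fails if it takes over 54 s, if anything falls off the work surface, if the arm or the gripper's body presses on something with over 40 N, if the wrist force passes 120 N, or if a joint passes its speed limit or range.

### The arm

A 6-joint arm with a two-finger parallel gripper is mounted at the origin on the work surface. World frame = base frame: x ahead of the robot, y to its left, z up, the work surface at z = 0. Lengths are in m, angles in rad, forces in N, time in s.
With the tool pointing down it reaches from about 0.3 to 0.95 m from the base axis. Payload 3.1 kg.
Tool frame: the origin (TCP) lies on the centre line of the jaws, within the pads' length; the fingertips stand 19 mm ahead of it and the grasp point (between the pads) is the TCP; z points along the fingers, y is the direction in which the jaws open and shut (so a half turn about z gives the same grasp; the last joint's range is limited). The gripper opens to 85 mm and grips with 20 to 120 N. Pads are 22 mm wide; open, the fingers measure 114 mm over their backs; the gripper's body (76 mm by 85 mm) begins 54 mm behind the grasp point. The pads swing forward as they close: fully open they stand 13 mm farther back than shut.
Start: joints at [-1.193, 0.308, 1.634, -0, 1.2, -0.07], TCP at [0.271, -0.563, 0.228] pointing down, gripper open.
Joint ranges: [-3.06, 3.06], [-0.79, 1.96], [0.05, 2.63], [-1.19, 4.34], [0.05, 2.64], [-2.94, 2.94]. Speed limits (rad/s): [2.79, 2.79, 3.14, 3.14, 3.14, 3.14].

### API

Orientations are given as a unit quaternion [x, y, z, w].
In Python, from cell import state, eyes, workorder, finder gives the robot as it stands. The module is installed in compiled form; this text tells all that it offers.
- The arm moves only by the shell command python3 -m inch 'ROWS' [FORCE]. ROWS is JSON, a list of rows, each a list of 3 entries, a list of its own where there are three numbers: the closure in counts, from 0 (fully open) to 255 (shut), then the shift along the tool's x, y, z in mm, then the turn about the tool's z in degrees. In form: [[grip, [dx, dy, dz], turn], ...]. A call has 1 to 8 rows; each row shifts and turns the commanded pose from where the row before left it, along the tool's axes as they then stand; what a row does not reach is not made up. A row lasts 1/12 s, in which the tool goes at most 41.7 mm and 7.16 degrees, less where a joint would pass 70% of its speed; a pose out of reach is approached as far as the arm can. A call with a gripper value outside its range is refused whole. The fingers move at their own pace and stop on an object; FORCE is the grip in N (left out, the last holds). Time passes only in rows, so rows that do not move let the fingers close. It gives the time, the measured TCP pose, the force and the opening at its end, in the units of the state.
- state(): the state, without advancing time (a new reading comes with each control period).
- eyes.read_camera(name): name is "side" or "top" or "wrist"; returns a dict with "image" (400x640x3 uint8, red, green, blue), "z_map" (400x640 float32, m along the optical axis (not along the pixel's ray), 0 where there is no reading), "fx", "fy", "cx", "cy" (pixels), "k1" (the pictures are not rectified: a ray, as slopes to the right and down, at radius r is drawn at 1 + k1 r^2 times it, then the intrinsics apply), "world_from_camera" (4x4, takes a point from camera to world coordinates). Camera axes: x right, y down, z forward; pixel columns grow to the right and rows downward; lengths in m; the calibration is good to about 2 mm. A picture is of the moment at which its call begins.
- workorder.sign_off(): hands the job in, once; it reports no verdict.
Trained networks look in the newest picture that a camera, given by its name, has taken for a name from the list of things; names that differ only in an ending like _2 or _b are one class to them, and where a whole thing is asked for, a point or a joint stands for the part that bears it (a point fixed in the world has none). Each returns a list of dicts, best first, with "confidence" (0 to 1); they miss things now and then, are a little off and sometimes report something else, mostly with a low value. They report only what shows in the picture. A call takes as long as a camera call.
- finder.spot_in(camera, thing): "at" ([x, y, z] in m, in world coordinates, good to about 4 mm: the middle of the surface that is visible of it).
- finder.landmark_of(camera, thing): "at" ([x, y, z] in m, in world coordinates, good to about 4 mm: a listed point, or the origin of a listed thing).
The state is a dict: "clock": time; "joints": joint angles; "qvel": joint speeds; "effort": joint torques, N m; "position": TCP position; "ee_rot": TCP orientation; "contact_force": force on the tool from outside, world axes, zero at the start; "torque": the same for the moment, N m; "finger_gap": finger opening in m.
Only numpy, scipy, OpenCV 4.12 (cv2) and the standard library are available. Lean on these libraries where they do the work, as an engineer would, in place of code of your own. Each camera call takes 0.05 s, during which the arm holds its last target.

## Working session

There is one attempt and no reset: what is moved stays moved. The work goes in short steps, Python scripts to look and compute and a shell command to move; the robot and the scene stay as the last step left them, time stands still between calls to the robot, and variables do not carry over. Pictures are saved under pics/ and viewed, and the job is handed in when it is done.

```bash
mkdir -p pics; python3 - <<'E'
from cell import state, eyes, finder
import cv2
s=state(); print(s['clock'],s['position'],s['ee_rot'],s['finger_gap'])
for c in ['top','side']:
    r=eyes.read_camera(c); cv2.imwrite(f'pics/{c}0.png',r['image'][:,:,::-1])
    for t in ['gate','channel','rest_end','handle','rod','tile_yellow','tile_white','tile_blue','tile_green','die','oil','snap_bin']:
        l=finder.landmark_of(c,t)
        print(c,t,[([round(float(v),3) for v in d['at']],round(d['confidence'],2)) for d in l[:2]])
E
```

```text
0.0 [ 0.27028549 -0.56261493  0.22653675] [ 9.75036348e-01  2.22042353e-01 -1.77816380e-04 -1.13248774e-03] 0.08547277409123444
top gate [([0.583, 0.114, 0.001], 0.97)]
top channel [([0.58, 0.116, 0.07], 0.68), ([0.494, 0.13, 0.072], 0.58)]
top rest_end [([0.541, 0.098, 0.07], 0.6)]
top handle [([0.49, 0.288, 0.001], 0.73), ([0.625, -0.075, -0.003], 0.66)]
top rod [([0.493, 0.286, 0.004], 0.16)]
top tile_yellow [([0.665, 0.1, 0.067], 0.71)]
top tile_white [([0.519, 0.043, 0.071], 0.7)]
top tile_blue [([0.493, 0.129, 0.067], 0.89)]
top tile_green [([0.639, 0.18, 0.073], 0.97)]
top die [([0.491, 0.286, 0.006], 0.91)]
top oil [([0.624, -0.073, -0.003], 0.93)]
top snap_bin [([0.601, 0.346, -0.004], 0.61), ([0.541, 0.101, 0.069], 0.32)]
side gate [([0.58, 0.116, 0.004], 0.74), ([0.494, 0.286, -0.001], 0.34)]
side channel [([0.586, 0.112, 0.068], 0.88)]
side rest_end [([0.534, 0.104, 0.072], 0.77), ([0.581, 0.113, 0.002], 0.47)]
side handle [([0.543, 0.101, 0.127], 0.68)]
side rod [([0.55, 0.104, 0.059], 0.9)]
side tile_yellow [([0.676, 0.1, 0.069], 0.57)]
side tile_white [([0.523, 0.044, 0.069], 0.67)]
side tile_blue [([0.486, 0.129, 0.071], 0.51)]
side tile_green [([0.585, 0.116, 0.002], 0.52)]
side die [([0.494, 0.284, -0.002], 0.87)]
side oil [([0.626, -0.076, 0.005], 0.65)]
side snap_bin [([0.607, 0.343, -0.007], 0.77)]
```

View pics/top0.png

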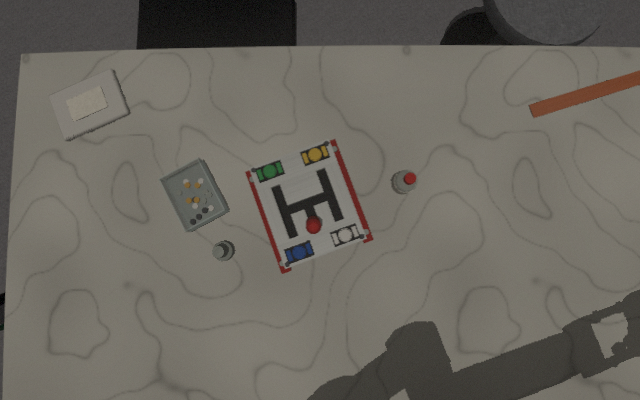

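View pics/side0.png

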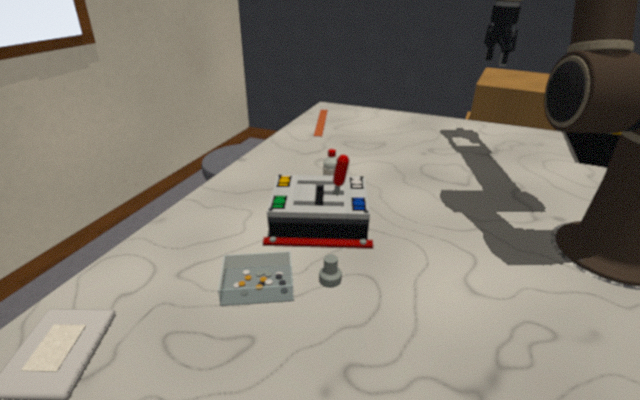

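The top view has robot +x pointing up. The yellow tile (315,155) is at the gate's +x/−y corner, and the lever (314,226) is in the rest slot at −x. The networks' "handle" and "rod" hits in the top view fall on the die and oil, so I reject them. Next I'll fit the gate pose.

```bash
cat > h.py <<'E'
import numpy as np, cv2
from cell import state, eyes, finder
def cloud(r):
    K=np.array([[r['fx'],0,r['cx']],[0,r['fy'],r['cy']],[0,0,1.]])
    v,u=np.mgrid[:400,:640]
    p=cv2.undistortPoints(np.stack([u,v],-1).reshape(-1,1,2).astype(np.float32),K,np.array([r['k1'],0,0,0.])).reshape(400,640,2)
    z=r['z_map']; P=np.dstack([p[...,0]*z,p[...,1]*z,z])
    T=r['world_from_camera']; W=P@T[:3,:3].T+T[:3,3]; W[z==0]=np.nan
    return W
def fit(src,dst):
    a=src-src.mean(0); b=dst-dst.mean(0)
    th=np.arctan2((a[:,0]*b[:,1]-a[:,1]*b[:,0]).sum(),(a*b).sum())
    R=np.array([[np.cos(th),-np.sin(th)],[np.sin(th),np.cos(th)]])
    t=dst.mean(0)-R@src.mean(0); return th,t,R,np.abs(src@R.T+t-dst).max()
E
cat > m.py <<'E'
from h import *
loc=dict(yellow=(80,-45),green=(80,45),blue=(-80,45),white=(-80,-45))
for c in ['top','side']:
    r=eyes.read_camera(c); W=cloud(r); hsv=cv2.cvtColor(r['image'],cv2.COLOR_RGB2HSV)
    S=[];D=[]
    rng=dict(yellow=(18,32),green=(50,85),blue=(105,125))
    g=(W[...,2]>.06)&(W[...,2]<.085)&(np.hypot(W[...,0]-.58,W[...,1]-.114)<.13)
    for k,(a,b) in rng.items():
        m=g&(hsv[...,0]>=a)&(hsv[...,0]<=b)&(hsv[...,1]>110)&(hsv[...,2]>50)
        q=W[m]; print(c,k,m.sum(),q.mean(0).round(4) if len(q) else '')
        if m.sum()>10: S.append(loc[k]);D.append(q.mean(0)[:2])
    if len(S)>2:
        th,t,R,e=fit(np.array(S)/1000,np.array(D)); print(c,'fit',th.round(4),t.round(4),'err',e.round(4))
        C=t
        m=((hsv[...,0]<8)|(hsv[...,0]>172))&(hsv[...,1]>110)&(W[...,2]>.095)&(W[...,2]<.2)&(np.hypot(W[...,0]-t[0],W[...,1]-t[1])<.12)
        q=W[m]; L=(q[:,:2]-t)@R
        print(c,'handle',m.sum(),'local mean',(L.mean(0)*1000).round(1),'min',(L.min(0)*1000).round(1),'max',(L.max(0)*1000).round(1),'z',q[:,2].min().round(3),q[:,2].max().round(3))
s=state(); a=2*np.arctan2(s['ee_rot'][1],s['ee_rot'][0]); print('tool x yaw',a, s['position'])
E
python3 m.py; python3 - <<'E'
import sys; sys.path.insert(0,'.')
from h import *
S=np.array([(80,-45),(80,45),(-80,45),(-80,-45)]*2+[(0,0)]*3)/1000
D=np.array([[.665,.1],[.639,.18],[.493,.129],[.519,.043],[.676,.1],[.639,.18],[.486,.129],[.523,.044],[.583,.114],[.58,.116],[.586,.112]])
print(fit(S,D))
E
```

```text
top yellow 267 [0.6699 0.0983 0.0739]
top green 196 [0.6395 0.1826 0.0742]
top blue 241 [0.4892 0.1282 0.0739]
top fit 0.3481 [0.5796 0.1132] err 0.0002
top handle 203 local mean [-45.    1.6] min [-58.8  -9.9] max [-28.2  13.9] z 0.111 0.159
side yellow 100 [0.6686 0.1012 0.0736]
side green 128 [0.6376 0.1872 0.0737]
side blue 134 [0.4876 0.1328 0.0738]
side fit 0.3435 [0.5779 0.1173] err 0.0007
side handle 315 local mean [-42.5   7.3] min [-56.8  -2.4] max [-29.8  12.7] z 0.096 0.159
tool x yaw 0.4477922710012257 [ 0.27060297 -0.56340019  0.22778356]
(np.float64(0.3495770783998866), array([0.58081818, 0.11336364]), array([[ 0.93951765, -0.3425005 ],
       [ 0.3425005 ,  0.93951765]]), np.float64(0.006392115946609711))
```

```bash
python3 -m inch '[[255,[0,0,0],2.9],[255,[0,0,0],2.9],[255,[18,-22,0],0],[255,[18,-22,0],0],[255,[18,-22,0],0],[255,[18,-22,0],0],[255,[18,-22,0],0],[255,[18,-22,0],0]]' 20; python3 -m inch '[[255,[18,-22,0],0],[255,[18,-22,0],0],[255,[18,-22,0],0],[255,[18,-22,0],0],[255,[18,-22,0],0],[255,[18,-22,0],0],[255,[18,-22,0],0],[255,[18,-22,0],0]]'
cat > w.py <<'E'
from h import *
s=state(); t=np.array([.579,.115]); th=.347; R=np.array([[np.cos(th),-np.sin(th)],[np.sin(th),np.cos(th)]])
p=s['position']; L=(p[:2]-t)@R*1000; f=s['contact_force']; a=2*np.arctan2(s['ee_rot'][1],s['ee_rot'][0])
print('t',round(s['clock'],2),'gate-local TCP',L.round(1),'z',round(p[2]*1000,1),'yaw err deg',round(np.degrees(a-th),2),'F local',(np.array(f[:2])@R).round(1),round(f[2],1),'gap',round(s['finger_gap'],4))
E
python3 w.py
```

```text
clock: 2.07
position: [0.3276, -0.4013, 0.2279]
ee_rot: [0.985, 0.172, 0.0, 0.0]
contact_force: [1.3, 0.7, 0.5]
finger_gap: -0.0003
clock: 2.73
position: [0.4033, -0.1868, 0.2281]
ee_rot: [0.985, 0.172, 0.0, 0.0]
contact_force: [-0.1, -0.1, 0.0]
finger_gap: -0.0003
t 2.73 gate-local TCP [-267.9 -224.1] z 228.1 yaw err deg -0.04 F local [-0.1 -0.1] 0.0 gap -0.0003
```

```bash
python3 -m inch '[[255,[18,-22,0],0],[255,[18,-22,0],0],[255,[18,-22,0],0],[255,[18,-22,0],0],[255,[18,-22,0],0],[255,[18,-22,0],0],[255,[18,-22,0],0],[255,[18,-22,0],0]]' ; python3 -m inch '[[255,[18,-22,0],0],[255,[12,-22,0],0],[255,[0,0,0],0],[255,[0,0,0],0]]'; python3 w.py
```

```text
clock: 3.4
position: [0.479, 0.0278, 0.2281]
ee_rot: [0.985, 0.173, 0.0, 0.0]
contact_force: [0.1, -0.3, -0.3]
finger_gap: 0.0003
clock: 3.73
position: [0.4919, 0.0789, 0.2278]
ee_rot: [0.985, 0.174, -0.0, 0.0]
contact_force: [0.1, -0.7, 0.2]
finger_gap: -0.0002
t 3.73 gate-local TCP [-94.1  -4.3] z 227.8 yaw err deg 0.14 F local [-0.1 -0.7] 0.2 gap -0.0002
```

```bash
python3 - <<'E'
from h import *
for c in ['top','wrist','side']:
    r=eyes.read_camera(c); cv2.imwrite(f'pics/{c}1.png',r['image'][:,:,::-1])
E
```

```text
(no output)
```

View pics/wrist1.png

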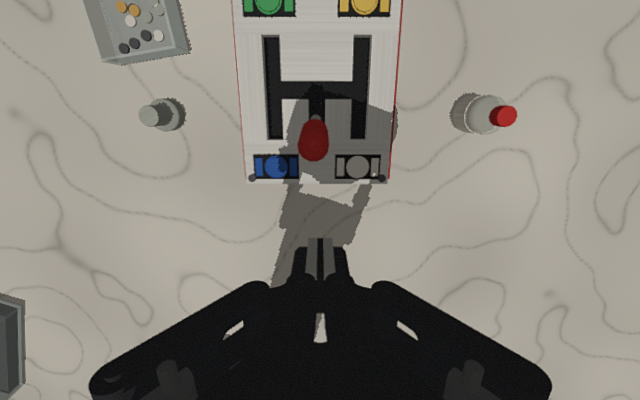

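View pics/side1.png

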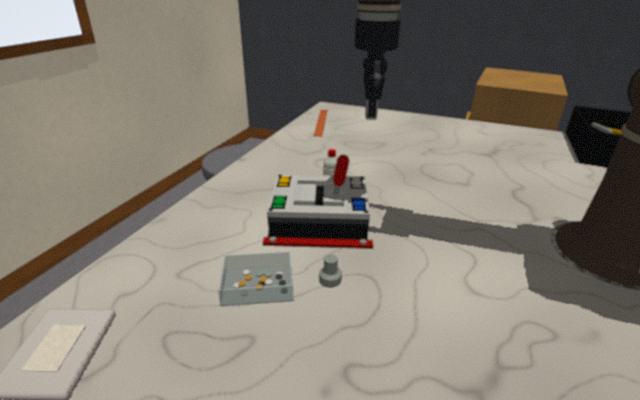

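The wrist view shows the handle (313,140) ahead of the closed fingers (320,250), with the gate aligned to the tool axes. Next I go down behind the handle.

```bash
python3 -m inch '[[255,[0,-4,20],0],[255,[0,0,30],0],[255,[0,0,30],0],[255,[0,0,30],0],[255,[0,0,0],0],[255,[0,0,0],0]]'; python3 w.py; python3 -m inch '[[255,[6,0,0],0],[255,[6,0,0],0],[255,[4,0,0],0],[255,[0,0,0],0]]'; python3 w.py
```

```text
clock: 4.38
position: [0.4887, 0.0806, 0.1165]
ee_rot: [0.985, 0.172, -0.002, -0.0]
contact_force: [-0.0, 0.5, 0.9]
finger_gap: 0.0001
t 4.38 gate-local TCP [-96.6  -1.7] z 116.5 yaw err deg -0.12 F local [0.1 0.5] 0.9 gap 0.0001
clock: 4.72
position: [0.5087, 0.0875, 0.12]
ee_rot: [0.985, 0.172, 0.003, 0.0]
contact_force: [0.5, -0.2, 0.4]
finger_gap: -0.0
t 4.72 gate-local TCP [-75.5  -1.9] z 120.0 yaw err deg -0.02 F local [ 0.4 -0.4] 0.4 gap -0.0
```

```bash
python3 -m inch '[[255,[4,0,0],0],[255,[4,0,0],0],[255,[4,0,0],0],[255,[4,0,0],0],[255,[4,0,0],0]]'; python3 w.py;  python3 -m inch '[[255,[4,0,0],0],[255,[4,0,0],0],[255,[4,0,0],0],[255,[3,0,0],0]]'; python3 w.py; python3 m.py | grep handle
```

```text
clock: 5.13
position: [0.5237, 0.0939, 0.1175]
ee_rot: [0.985, 0.173, -0.001, 0.0]
contact_force: [-3.1, -1.2, 1.4]
finger_gap: -0.0004
t 5.13 gate-local TCP [-59.2  -1.1] z 117.5 yaw err deg -0.01 F local [-3.3 -0.1] 1.4 gap -0.0004
clock: 5.47
position: [0.539, 0.0992, 0.1178]
ee_rot: [0.985, 0.172, -0.0, -0.0]
contact_force: [-2.4, -1.4, 2.4]
finger_gap: 0.0003
t 5.47 gate-local TCP [-43.   -1.3] z 117.8 yaw err deg -0.02 F local [-2.7 -0.5] 2.4 gap 0.0003
side handle 351 local mean [-22.7   7.3] min [-37.   -4.7] max [-9.6 40.2] z 0.095 0.185
```

```bash
python3 -m inch '[[255,[4,0,0],0],[255,[4,0,0],0],[255,[4,0,0],0],[255,[3,0,0],0],[255,[0,0,0],0]]'; python3 w.py;  python3 -m inch '[[255,[2,0,0],0],[255,[2,0,0],0]]'; python3 w.py; python3 m.py | grep handle; python3 - <<'E'
from h import *
for c in ['wrist','side']:
    r=eyes.read_camera(c); cv2.imwrite(f'pics/{c}2.png',r['image'][:,:,::-1])
E
```

```text
clock: 5.98
position: [0.5536, 0.1044, 0.1179]
ee_rot: [0.985, 0.172, 0.001, -0.0]
contact_force: [-3.0, -0.1, 1.9]
finger_gap: -0.0001
t 5.98 gate-local TCP [-27.5  -1.3] z 117.9 yaw err deg -0.02 F local [-2.9  1. ] 1.9 gap -0.0001
clock: 6.15
position: [0.5564, 0.1055, 0.1177]
ee_rot: [0.985, 0.172, -0.0, 0.0]
contact_force: [-2.8, -0.7, 1.8]
finger_gap: -0.0003
t 6.15 gate-local TCP [-24.5  -1.3] z 117.7 yaw err deg -0.02 F local [-2.9  0.2] 1.8 gap -0.0003
side handle 333 local mean [-5.8  7.3] min [-24.6  -1.4] max [ 6.8 40.3] z 0.097 0.187
```

```bash
python3 -m inch '[[255,[2,0,0],0],[255,[1,0,0],0],[255,[0,0,0],0]]'; python3 w.py; python3 -m inch '[[255,[1.5,0,0],0],[255,[0,0,0],0]]'; python3 w.py
```

```text
clock: 6.6
position: [0.5593, 0.1065, 0.1177]
ee_rot: [0.985, 0.172, -0.0, 0.0]
contact_force: [-2.3, -0.2, 2.4]
finger_gap: -0.0001
t 6.6 gate-local TCP [-21.4  -1.3] z 117.7 yaw err deg -0.02 F local [-2.3  0.6] 2.4 gap -0.0001
clock: 6.77
position: [0.5608, 0.107, 0.1178]
ee_rot: [0.985, 0.172, 0.0, -0.0]
contact_force: [-2.2, -0.6, 0.2]
finger_gap: 0.0003
t 6.77 gate-local TCP [-19.8  -1.3] z 117.8 yaw err deg -0.02 F local [-2.3  0.2] 0.2 gap 0.0003
```

View pics/side2.png

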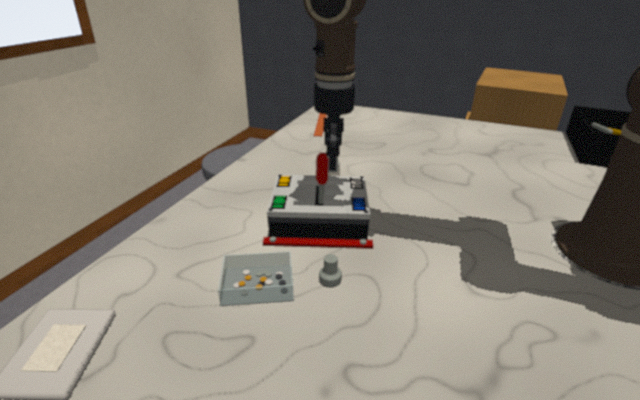

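View pics/wrist2.png

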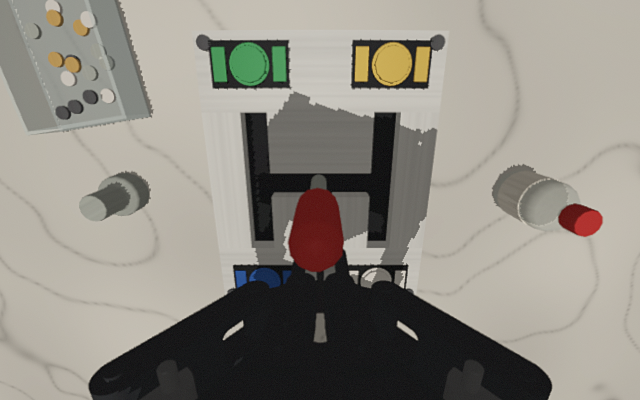

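The side and wrist views show the lever nearly upright, with the rod at the channel (wrist ~(318,182)). I'll keep moving in small steps until I feel the plain wall.

```bash
python3 -m inch '[[255,[1.5,0,0],0],[255,[0,0,0],0]]'; python3 w.py; python3 -m inch '[[255,[1,0,0],0],[255,[0,0,0],0]]'; python3 w.py;  python3 m.py | grep handle; python3 - <<'E'
from h import *
r=eyes.read_camera('wrist'); cv2.imwrite('pics/wrist3.png',r['image'][:,:,::-1])
E
```

```text
clock: 6.93
position: [0.5618, 0.1075, 0.1177]
ee_rot: [0.985, 0.172, -0.0, 0.0]
contact_force: [-3.2, -0.6, 1.4]
finger_gap: -0.0
t 6.93 gate-local TCP [-18.7  -1.2] z 117.7 yaw err deg -0.02 F local [-3.3  0.5] 1.4 gap -0.0
clock: 7.1
position: [0.562, 0.1075, 0.1177]
ee_rot: [0.985, 0.173, -0.001, 0.0]
contact_force: [-5.1, -1.7, 3.2]
finger_gap: -0.0001
t 7.1 gate-local TCP [-18.5  -1.2] z 117.7 yaw err deg -0.01 F local [-5.4  0.2] 3.2 gap -0.0001
side handle 331 local mean [-0.1  7.1] min [-13.2  -5.8] max [10.9 27.4] z 0.096 0.171
```

View pics/wrist3.png

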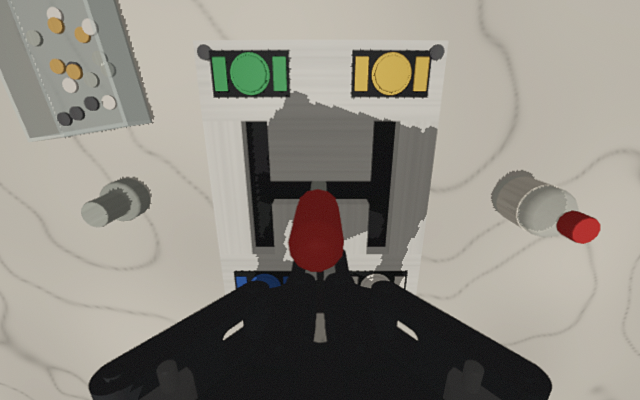

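The force rose from 2.3 to 5.4 N and the motion stopped, so the lever is at the plain wall, in the channel. Now I back off, go round to its +y side and push toward −y.

```bash
python3 -m inch '[[255,[-10,0,0],0],[255,[-15,0,0],0],[255,[0,-15,-8],0],[255,[0,-20,-10],0],[255,[0,-15,0],0],[255,[15,0,0],0],[255,[20,0,0],0],[255,[12,0,0],0]]'; python3 -m inch '[[255,[0,0,0],0],[255,[0,0,0],0]]'; python3 w.py; python3 -m inch '[[255,[0,6,0],0],[255,[0,6,0],0],[255,[0,0,0],0]]'; python3 w.py; python3 - <<'E'
from h import *
for c in ['wrist','side']:
    r=eyes.read_camera(c); cv2.imwrite(f'pics/{c}4.png',r['image'][:,:,::-1])
E
```

```text
clock: 7.92
position: [0.5691, 0.1635, 0.1367]
ee_rot: [0.985, 0.173, 0.003, -0.0]
contact_force: [-0.1, -0.8, 0.6]
finger_gap: -0.0003
clock: 8.08
position: [0.5672, 0.1625, 0.1359]
ee_rot: [0.985, 0.172, 0.001, -0.0]
contact_force: [-0.8, 0.1, -0.4]
finger_gap: -0.0002
t 8.08 gate-local TCP [ 5.1 48.7] z 135.9 yaw err deg -0.02 F local [-0.8  0.4] -0.4 gap -0.0002
clock: 8.33
position: [0.5705, 0.1495, 0.1356]
ee_rot: [0.985, 0.172, -0.0, 0.0]
contact_force: [-0.1, 0.6, -0.3]
finger_gap: 0.0002
t 8.33 gate-local TCP [ 3.8 35.4] z 135.6 yaw err deg -0.08 F local [0.1 0.6] -0.3 gap 0.0002
```

View pics/wrist4.png

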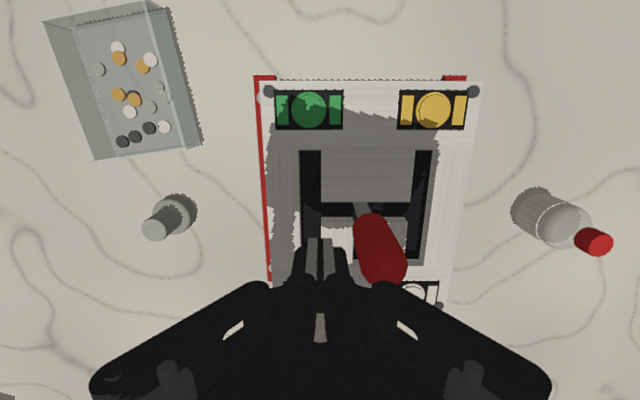

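View pics/side4.png

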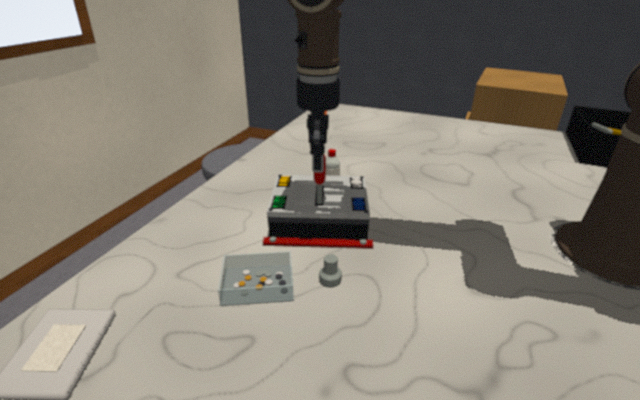

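The fingers stand left of the handle and there's a gap. Pushing −y.

```bash
python3 -m inch '[[255,[0,4,0],0],[255,[0,4,0],0],[255,[0,4,0],0],[255,[0,4,0],0],[255,[0,4,0],0]]'; python3 w.py; python3 -m inch '[[255,[0,4,0],0],[255,[0,4,0],0],[255,[0,4,0],0],[255,[0,4,0],0],[255,[0,4,0],0]]'; python3 w.py;  python3 - <<'E'
from h import *
for c in ['wrist','side']:
    r=eyes.read_camera(c); cv2.imwrite(f'pics/{c}5.png',r['image'][:,:,::-1])
E
```

```text
clock: 8.85
position: [0.5776, 0.1324, 0.136]
ee_rot: [0.985, 0.172, -0.0, -0.001]
contact_force: [-1.2, 3.3, 0.7]
finger_gap: 0.0001
t 8.85 gate-local TCP [ 4.6 16.9] z 136.0 yaw err deg -0.05 F local [-0.   3.5] 0.7 gap 0.0001
clock: 9.27
position: [0.5844, 0.1131, 0.1357]
ee_rot: [0.985, 0.172, -0.0, -0.0]
contact_force: [-1.0, 2.7, 0.9]
finger_gap: -0.0002
t 9.27 gate-local TCP [ 4.4 -3.6] z 135.7 yaw err deg -0.03 F local [-0.1  2.9] 0.9 gap -0.0002
```

View pics/wrist5.png

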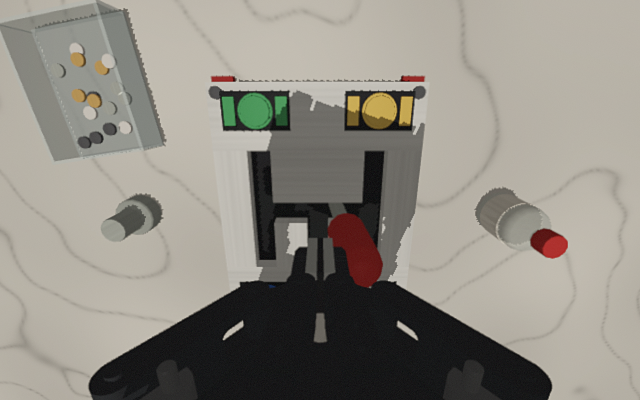

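The lever is sliding along the channel at about 3 N, leaning right. I continue in smaller steps until the end wall.

```bash
python3 -m inch '[[255,[0,4,0],0],[255,[0,4,0],0],[255,[0,4,0],0],[255,[0,4,0],0],[255,[0,0,0],0]]'; python3 w.py; python3 -m inch '[[255,[0,3,0],0],[255,[0,2,0],0],[255,[0,0,0],0]]'; python3 w.py; python3 -m inch '[[255,[0,2,0],0],[255,[0,0,0],0]]'; python3 w.py; python3 - <<'E'
from h import *
for c in ['wrist','side']:
    r=eyes.read_camera(c); cv2.imwrite(f'pics/{c}6.png',r['image'][:,:,::-1])
E
```

```text
clock: 9.78
position: [0.5899, 0.0975, 0.1356]
ee_rot: [0.985, 0.172, -0.0, 0.0]
contact_force: [-0.9, 2.1, -0.3]
finger_gap: 0.0001
t 9.78 gate-local TCP [  4.4 -20.2] z 135.6 yaw err deg -0.06 F local [-0.1  2.2] -0.3 gap 0.0001
clock: 10.03
position: [0.5916, 0.0933, 0.1357]
ee_rot: [0.985, 0.172, -0.0, 0.0]
contact_force: [-1.0, 1.8, 0.1]
finger_gap: -0.0002
t 10.03 gate-local TCP [  4.4 -24.7] z 135.7 yaw err deg -0.04 F local [-0.3  2.1] 0.1 gap -0.0002
clock: 10.2
position: [0.5923, 0.0916, 0.1358]
ee_rot: [0.985, 0.172, 0.0, 0.0]
contact_force: [-0.7, 2.3, 0.3]
finger_gap: -0.0002
t 10.2 gate-local TCP [  4.5 -26.5] z 135.8 yaw err deg -0.02 F local [0.1 2.4] 0.3 gap -0.0002
```

View pics/wrist6.png

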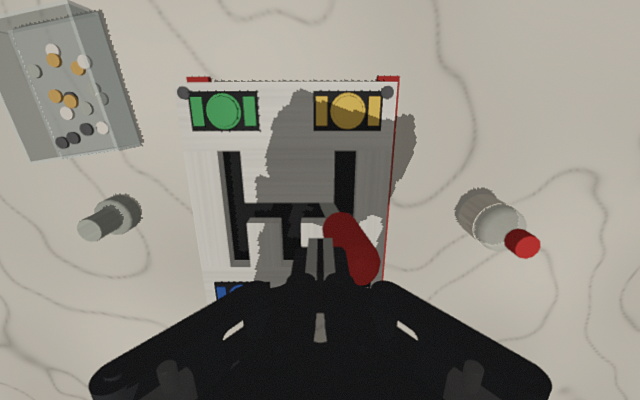

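```bash
python3 -m inch '[[255,[0,2,0],0],[255,[0,2,0],0],[255,[0,0,0],0]]'; python3 w.py; python3 -m inch '[[255,[0,2,0],0],[255,[0,0,0],0]]'; python3 w.py; python3 -m inch '[[255,[0,1.5,0],0],[255,[0,0,0],0]]'; python3 w.py
```

```text
clock: 10.55
position: [0.5937, 0.0877, 0.1358]
ee_rot: [0.985, 0.172, 0.0, 0.0]
contact_force: [-0.7, 1.4, -0.9]
finger_gap: 0.0002
t 10.55 gate-local TCP [  4.5 -30.7] z 135.8 yaw err deg -0.03 F local [-0.1  1.5] -0.9 gap 0.0002
clock: 10.72
position: [0.5943, 0.0859, 0.1358]
ee_rot: [0.985, 0.172, 0.0, 0.0]
contact_force: [-0.7, 2.0, -0.6]
finger_gap: 0.0003
t 10.72 gate-local TCP [  4.5 -32.6] z 135.8 yaw err deg -0.03 F local [0.  2.1] -0.6 gap 0.0003
clock: 10.88
position: [0.5948, 0.0845, 0.1358]
ee_rot: [0.985, 0.172, 0.0, 0.0]
contact_force: [-0.5, 1.9, -0.4]
finger_gap: -0.0001
t 10.88 gate-local TCP [  4.5 -34.1] z 135.8 yaw err deg -0.03 F local [0.2 1.9] -0.4 gap -0.0001
```

```bash
python3 -m inch '[[255,[0,1.5,0],0],[255,[0,0,0],0]]'; python3 w.py; python3 -m inch '[[255,[0,1.5,0],0],[255,[0,0,0],0]]'; python3 w.py;python3 - <<'E'
from h import *
for c in ['wrist','side','top']:
    r=eyes.read_camera(c); cv2.imwrite(f'pics/{c}7.png',r['image'][:,:,::-1])
E
```

```text
clock: 11.05
position: [0.5953, 0.0831, 0.1358]
ee_rot: [0.985, 0.172, 0.0, 0.0]
contact_force: [-1.5, 2.8, -0.8]
finger_gap: -0.0001
t 11.05 gate-local TCP [  4.5 -35.5] z 135.8 yaw err deg -0.03 F local [-0.5  3.1] -0.8 gap -0.0001
clock: 11.22
position: [0.5958, 0.0817, 0.1358]
ee_rot: [0.985, 0.172, 0.0, 0.0]
contact_force: [-0.7, 1.4, -0.2]
finger_gap: -0.0001
t 11.22 gate-local TCP [  4.5 -37. ] z 135.8 yaw err deg -0.03 F local [-0.1  1.6] -0.2 gap -0.0001
```

View pics/wrist7.png

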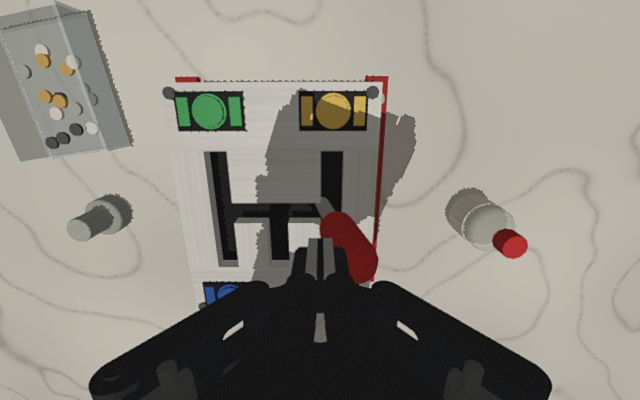

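View pics/side7.png

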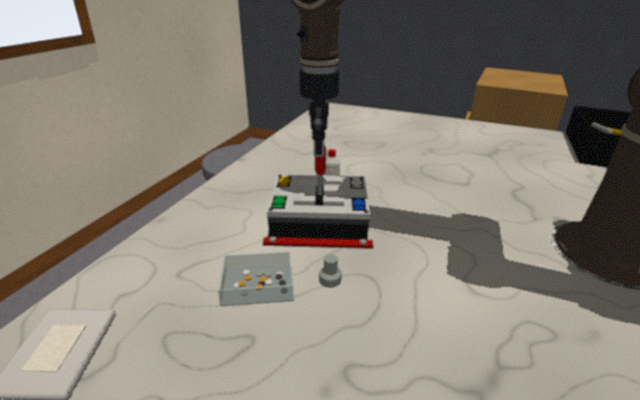

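The rod at ~(325,205) is still a few mm short of the slot's centre line (331). I continue.

```bash
python3 -m inch '[[255,[0,2,0],0],[255,[0,0,0],0]]'; python3 w.py; python3 -m inch '[[255,[0,1.5,0],0],[255,[0,0,0],0]]'; python3 w.py; python3 -m inch '[[255,[0,1.5,0],0],[255,[0,0,0],0]]'; python3 w.py
```

```text
clock: 11.53
position: [0.5965, 0.0798, 0.1358]
ee_rot: [0.985, 0.172, 0.0, 0.0]
contact_force: [-0.7, 2.3, 0.4]
finger_gap: 0.0
t 11.53 gate-local TCP [  4.5 -39.1] z 135.8 yaw err deg -0.02 F local [0.1 2.4] 0.4 gap 0.0
clock: 11.7
position: [0.597, 0.0784, 0.1358]
ee_rot: [0.985, 0.172, 0.0, 0.0]
contact_force: [-0.7, 1.7, -0.5]
finger_gap: -0.0
t 11.7 gate-local TCP [  4.5 -40.6] z 135.8 yaw err deg -0.03 F local [-0.1  1.8] -0.5 gap -0.0
clock: 11.87
position: [0.5974, 0.0773, 0.1357]
ee_rot: [0.985, 0.172, -0.0, -0.0]
contact_force: [-1.1, 2.3, 0.1]
finger_gap: 0.0
t 11.87 gate-local TCP [  4.5 -41.7] z 135.7 yaw err deg -0.04 F local [-0.2  2.5] 0.1 gap 0.0
```

```bash
python3 -m inch '[[255,[0,1.5,0],0],[255,[0,0,0],0]]'; python3 w.py; python3 - <<'E'
from h import *
for c in ['wrist']:
    r=eyes.read_camera(c); cv2.imwrite(f'pics/{c}8.png',cv2.resize(r['image'][130:280,200:440,::-1],None,fx=3,fy=3))
E
```

```text
clock: 12.03
position: [0.5975, 0.0767, 0.1356]
ee_rot: [0.985, 0.172, -0.0, -0.001]
contact_force: [-1.0, 5.5, -0.3]
finger_gap: -0.0001
t 12.03 gate-local TCP [  4.4 -42.3] z 135.6 yaw err deg -0.07 F local [1.  5.5] -0.3 gap -0.0001
```

View pics/wrist8.png

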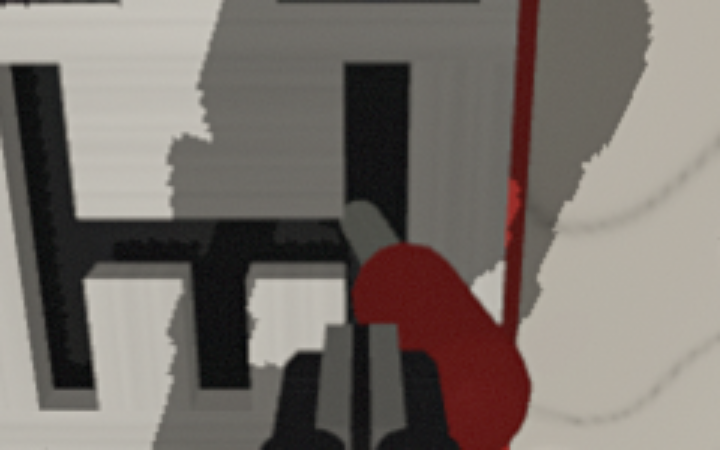

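5.5 N and stalled: the lever is at the channel's −y end, and the rod shows in line with the yellow slot. Now I go round behind it and push +x.

```bash
python3 -m inch '[[255,[0,-6,0],0],[255,[-10,-4,0],0],[255,[-20,0,0],0],[255,[-22,0,0],0],[255,[0,10,10],0],[255,[0,15,13],0],[255,[0,0,0],0],[255,[0,0,0],0]]'; python3 w.py; python3 - <<'E'
from h import *
for c in ['wrist','side']:
    r=eyes.read_camera(c); cv2.imwrite(f'pics/{c}9.png',r['image'][:,:,::-1])
E
```

```text
clock: 12.75
position: [0.5544, 0.0431, 0.1123]
ee_rot: [0.985, 0.172, -0.0, 0.0]
contact_force: [-0.4, 0.0, 0.1]
finger_gap: -0.0003
t 12.75 gate-local TCP [-47.6 -59.3] z 112.3 yaw err deg -0.09 F local [-0.4  0.1] 0.1 gap -0.0003
```

View pics/wrist9.png

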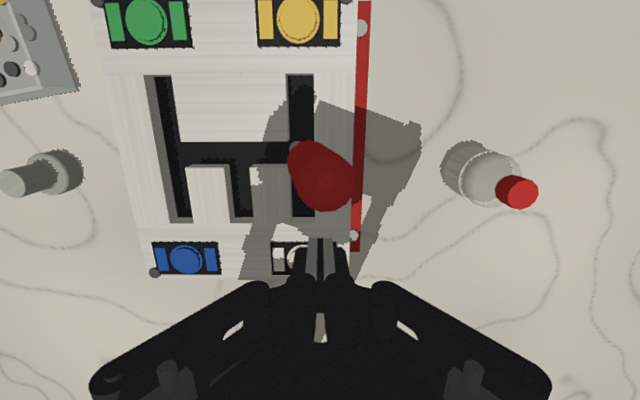

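View pics/side9.png

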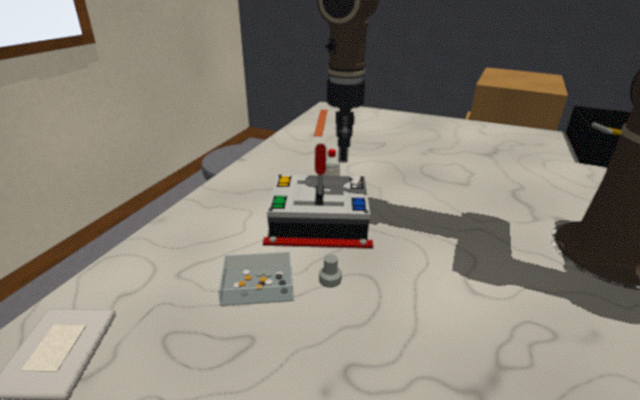

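Fingers (320,250) are right behind the handle (322,175), with the rod at the yellow slot's mouth (295,148). Pushing +x.

```bash
python3 -m inch '[[255,[6,0,0],0],[255,[6,0,0],0],[255,[6,0,0],0],[255,[4,0,0],0],[255,[4,0,0],0],[255,[4,0,0],0],[255,[0,0,0],0]]'; python3 w.py; python3 -m inch '[[255,[4,0,0],0],[255,[4,0,0],0],[255,[0,0,0],0]]'; python3 w.py; python3 - <<'E'
from h import *
for c in ['wrist','side']:
    r=eyes.read_camera(c); cv2.imwrite(f'pics/{c}10.png',r['image'][:,:,::-1])
E
```

```text
clock: 13.43
position: [0.5824, 0.0543, 0.1127]
ee_rot: [0.985, 0.173, -0.001, 0.0]
contact_force: [-2.6, -1.3, 2.1]
finger_gap: 0.0002
t 13.43 gate-local TCP [-17.5 -58.2] z 112.7 yaw err deg 0.01 F local [-2.9 -0.4] 2.1 gap 0.0002
clock: 13.68
position: [0.59, 0.0571, 0.1125]
ee_rot: [0.985, 0.172, -0.0, -0.0]
contact_force: [-1.2, -0.1, -1.0]
finger_gap: -0.0001
t 13.68 gate-local TCP [ -9.4 -58.2] z 112.5 yaw err deg -0.03 F local [-1.2  0.3] -1.0 gap -0.0001
```

View pics/wrist10.png

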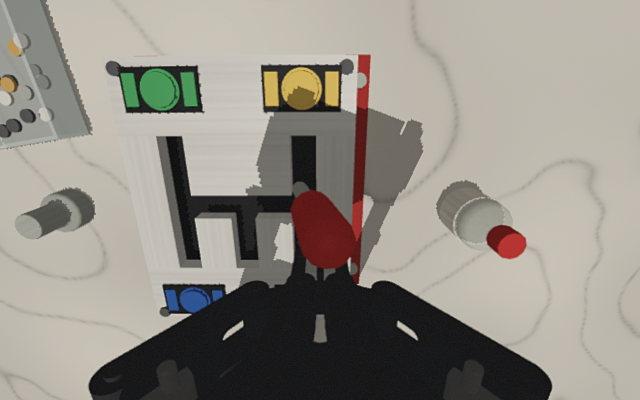

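The rod (302,188) is entering the yellow slot with low force. Continuing.

```bash
python3 -m inch '[[255,[4,0,0],0],[255,[4,0,0],0],[255,[4,0,0],0],[255,[4,0,0],0],[255,[0,0,0],0]]'; python3 w.py; python3 -m inch '[[255,[4,0,0],0],[255,[4,0,0],0],[255,[4,0,0],0],[255,[0,0,0],0]]'; python3 w.py; python3 - <<'E'
from h import *
for c in ['wrist','side']:
    r=eyes.read_camera(c); cv2.imwrite(f'pics/{c}11.png',r['image'][:,:,::-1])
E
```

```text
clock: 14.2
position: [0.6056, 0.0627, 0.1125]
ee_rot: [0.985, 0.173, 0.0, -0.0]
contact_force: [-2.5, -0.7, -0.5]
finger_gap: 0.0001
t 14.2 gate-local TCP [  7.2 -58.2] z 112.5 yaw err deg -0.01 F local [-2.6  0.2] -0.5 gap 0.0001
clock: 14.53
position: [0.6173, 0.0667, 0.1129]
ee_rot: [0.985, 0.172, 0.001, 0.0]
contact_force: [-2.4, -0.2, -0.7]
finger_gap: -0.0002
t 14.53 gate-local TCP [ 19.6 -58.4] z 112.9 yaw err deg -0.02 F local [-2.4  0.6] -0.7 gap -0.0002
```

View pics/wrist11.png

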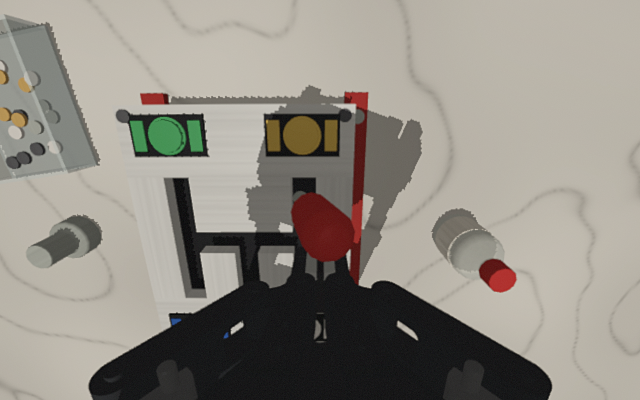

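The rod is close to the slot end (178), with ~12 mm left. Small steps until it stops.

```bash
python3 -m inch '[[255,[2,0,0],0],[255,[2,0,0],0],[255,[2,0,0],0],[255,[2,0,0],0],[255,[0,0,0],0]]'; python3 w.py; python3 -m inch '[[255,[2,0,0],0],[255,[0,0,0],0]]'; python3 w.py;  python3 -m inch '[[255,[1.5,0,0],0],[255,[0,0,0],0]]'; python3 w.py; python3 -m inch '[[255,[1.5,0,0],0],[255,[0,0,0],0]]'; python3 w.py
```

```text
clock: 15.05
position: [0.6242, 0.0693, 0.1128]
ee_rot: [0.985, 0.172, 0.0, 0.0]
contact_force: [-3.3, -0.2, -0.5]
finger_gap: -0.0005
t 15.05 gate-local TCP [ 26.9 -58.4] z 112.8 yaw err deg -0.02 F local [-3.2  0.9] -0.5 gap -0.0005
clock: 15.22
position: [0.626, 0.0699, 0.1128]
ee_rot: [0.985, 0.172, 0.0, 0.0]
contact_force: [-1.6, -0.7, -1.6]
finger_gap: -0.0003
t 15.22 gate-local TCP [ 28.8 -58.4] z 112.8 yaw err deg -0.02 F local [-1.8 -0.1] -1.6 gap -0.0003
clock: 15.38
position: [0.6273, 0.0704, 0.1128]
ee_rot: [0.985, 0.172, 0.0, -0.0]
contact_force: [-2.3, -1.1, -2.1]
finger_gap: 0.0001
t 15.38 gate-local TCP [ 30.3 -58.4] z 112.8 yaw err deg -0.03 F local [-2.5 -0.2] -2.1 gap 0.0001
clock: 15.55
position: [0.6287, 0.0709, 0.1129]
ee_rot: [0.985, 0.172, 0.0, 0.0]
contact_force: [-2.3, -0.4, -1.3]
finger_gap: 0.0001
t 15.55 gate-local TCP [ 31.8 -58.4] z 112.9 yaw err deg -0.02 F local [-2.3  0.4] -1.3 gap 0.0001
```

```bash
python3 -m inch '[[255,[1.5,0,0],0],[255,[0,0,0],0]]'; python3 w.py; python3 -m inch '[[255,[1.5,0,0],0],[255,[0,0,0],0]]'; python3 w.py; python3 - <<'E'
from h import *
r=eyes.read_camera('wrist'); cv2.imwrite('pics/wrist12.png',cv2.resize(r['image'][100:300,200:440,::-1],None,fx=3,fy=3))
E
```

```text
clock: 15.72
position: [0.6296, 0.0713, 0.1126]
ee_rot: [0.985, 0.172, -0.0, 0.0]
contact_force: [-3.0, -1.2, -1.1]
finger_gap: 0.0
t 15.72 gate-local TCP [ 32.7 -58.3] z 112.6 yaw err deg -0.02 F local [-3.3 -0.1] -1.1 gap 0.0
clock: 15.88
position: [0.6301, 0.0715, 0.1125]
ee_rot: [0.985, 0.173, -0.002, 0.0]
contact_force: [-5.0, -2.1, 0.7]
finger_gap: 0.0004
t 15.88 gate-local TCP [ 33.2 -58.3] z 112.5 yaw err deg -0.01 F local [-5.4 -0.3] 0.7 gap 0.0004
```

View pics/wrist12.png

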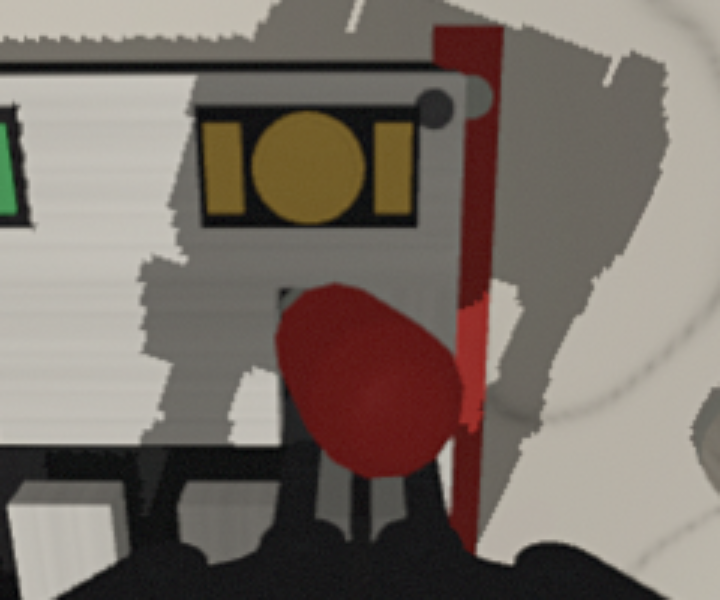

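It's stopped at 5.4 N, same as the earlier walls, so it's home. Backing off and checking.

```bash
python3 -m inch '[[255,[-8,0,0],0],[255,[-20,0,0],0],[255,[-20,0,0],0],[255,[-20,0,-30],0],[255,[-20,0,-40],0],[255,[-20,0,-40],0],[255,[-30,0,0],0],[255,[0,0,0],0]]';python3 -m inch '[[255,[-30,0,0],0],[255,[-30,0,0],0],[255,[0,0,0],0],[255,[0,0,0],0]]'; python3 w.py; python3 m.py | grep handle; python3 - <<'E'
from h import *
t=np.array([.579,.115]); th=.347; R=np.array([[np.cos(th),-np.sin(th)],[np.sin(th),np.cos(th)]])
for c in ['top','side','wrist']:
    r=eyes.read_camera(c); cv2.imwrite(f'pics/{c}13.png',r['image'][:,:,::-1])
    for n in ['rod','handle','tile_yellow','die','oil','snap_bin']:
        l=finder.landmark_of(c,n)
        for d in l[:1]: print(c,n,np.round(d['at'],3),round(d['confidence'],2),'local',((np.array(d['at'])[:2]-t)@R*1000).round(1))
E
```

```text
clock: 16.6
position: [0.5031, 0.0251, 0.2208]
ee_rot: [0.985, 0.172, 0.003, 0.001]
contact_force: [-0.7, 0.4, -1.0]
finger_gap: 0.0001
clock: 16.93
position: [0.448, 0.0055, 0.2179]
ee_rot: [0.985, 0.172, 0.002, 0.0]
contact_force: [-0.7, -0.0, -0.1]
finger_gap: -0.0001
t 16.93 gate-local TCP [-160.5  -58.4] z 217.9 yaw err deg -0.09 F local [-0.7  0.2] -0.1 gap -0.0001
top handle 297 local mean [ 47.6 -56.7] min [ 33.9 -74.5] max [ 65.4 -41.4] z 0.098 0.152
side handle 268 local mean [ 50.6 -51.5] min [ 37.3 -65.9] max [ 65.4 -41.3] z 0.095 0.15
top rod [0.633 0.088 0.055] 0.75 local [ 41.3 -43.5]
top handle [0.653 0.079 0.12 ] 0.8 local [ 57.  -58.7]
top tile_yellow [0.668 0.099 0.071] 0.55 local [ 78.2 -44.9]
top die [0.492 0.284 0.   ] 0.91 local [-24.  188.6]
top oil [ 0.621 -0.074 -0.006] 0.66 local [ -24.8 -191.7]
top snap_bin [ 0.602  0.345 -0.001] 0.91 local [ 99.3 208.2]
side rod [0.636 0.083 0.054] 0.73 local [ 42.6 -49. ]
side handle [0.65  0.079 0.12 ] 0.89 local [ 54.9 -58. ]
side tile_yellow [0.525 0.046 0.069] 0.71 local [-74.2 -46.6]
side die [0.493 0.286 0.   ] 0.6 local [-22.2 190.4]
side oil [ 0.623 -0.076  0.005] 0.71 local [ -23.8 -194.5]
side snap_bin [ 0.602  0.344 -0.005] 0.7 local [ 99.9 207.2]
wrist oil [ 0.625 -0.076 -0.002] 0.91 local [ -21.3 -195.2]
```

View pics/wrist13.png

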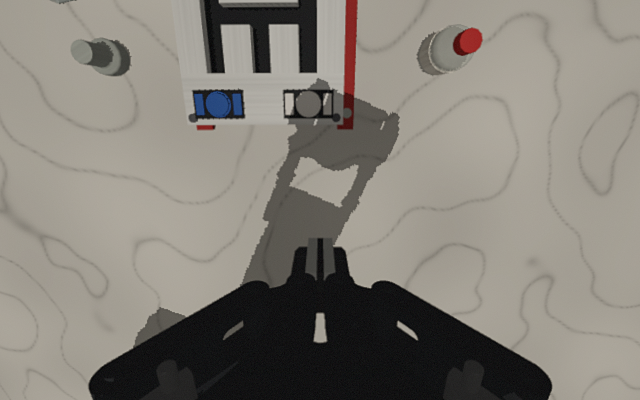

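View pics/side13.png

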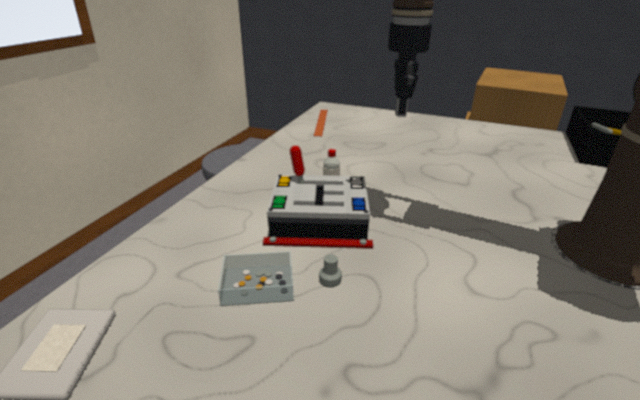

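The handle sits at gate-local (56,−58) mm; (58,−58) would be fully home. The rod is at about (42,−46), and the arm is clear. Handing in.

```bash
python3 - <<'E'
from cell import workorder, state
print(workorder.sign_off(), state()['clock'])
E
```

```text
the job is handed in; nothing more can be done
the job is handed in; nothing more can be done
```

The red lever is home in the yellow slot, and I handed the job in at about 17 s of the 54 s allowed. With the fingers closed, I pushed it in three moves. It went out of the rest slot to the plain wall, along the cross channel to its −y end, then +x into the yellow slot. It took 2–3 N to move it, and I never read more than about 5.5 N when it met a wall.

- **Lever:** After backing away, the networks put the handle at gate-local about (56, −58) mm; (58, −58) is fully home. The rod came out at about (42, −46) mm, roughly 3 mm off the (45, −45) slot end. That is inside the 7 mm limit and within the networks' 4 mm accuracy. The contact stop agrees with it being home.
- **Bystanders:** The die, oil bottle and snap bin read within about 5 mm of their starting positions. The robot was touching nothing.
- **Wrong network reports:** At the start, the top-view "handle" and "rod" reports landed on the die and the oil bottle. In the last check, the side-view "tile_yellow" report landed on the white tile. I rejected these against the pictures and the fitted gate pose.
- **Camera disagreement:** The top and side cameras differed by 4–6 mm along y. I averaged the gate pose and relied on feeling the walls.

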